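# Load a shaft blank into the V-block nest

### The job

Load the loose shaft blank into the V-block nest by pushing it with the fingertips only, never picking it up: roll it by its side across the slotted plate until it drops into the V of both blocks, then push it endwise along the V until its far end rests against the end stop, and leave it lying there. Do not let it roll off onto the bench, and leave the other loose parts where they are.

Things in the scene. Friction and masses are not known exactly. Their poses are not given: they have to be found in the camera images.
- shaft: Shaft blank: plain solid aluminium round bar, diameter 36, length 140 mm, about 0.4 kg. Origin at its centre; x along the bar, away from the robot; y, z turn as it rolls. Starts lying on the plate (centre 48 mm above the bench), within 0.1 rad of parallel to the V, far end 22 to 32 mm short of the stop. Rolls square to its own axis, with some resistance: soon stops when left. Seated: centre 35.5 mm high
- deck: Slotted aluminium plate 220 x 220 x 30 mm, fixed on the bench, flat top 30 mm above it. Origin at the centre of its underside, at bench height; x away from the robot, y to the left, z up. The nest stands against its left (+y) or right (-y) side, the bumper against the other, their centre lines 140 mm from the plate's centre
- nest: Fixed V-block nest: two steel V-blocks, each 25 mm long (x), 60 mm wide (y), centred at x = -45 and +30 mm, on an 8 mm sole plate (x -57.5 to 97.5 mm), and an end stop. Origin on the V's centre line at bench height; x along the V, away from the robot, y left, z up; parallel to the plate's axes. Block tops 30 mm high, flush with the plate; 90 degree V, 40 mm wide, 20 mm deep, bottom line at y = 0
- seat (a point): Point on the line the bar's axis takes when seated in the V: 35.5 mm above the nest's origin; axes as the nest
- stop_face (a point): Centre of the end stop's face, a round steel button of 14 mm diameter, which faces the robot: 75 mm beyond point seat along the nest's x axis, at the same height; axes as the nest. With the bar home its centre is 70 mm on the robot's side of this point. The button's bracket behind it is 40 mm wide and 50 mm high
- bumper: Fixed length of aluminium profile, 220 mm long (x), 60 mm wide (y), 45 mm high, along the side of the plate opposite the nest; origin at the centre of its underside. It keeps bars from rolling off.
- collar: Bystander: steel shaft collar lying flat on the bench in front of the plate, outer diameter 60 mm, 15 mm high; origin at the centre of its underside. Not to be moved.
- offcut: Bystander: short offcut of the same bar standing on end on the bench in front of the plate, diameter 36 mm, 50 mm high; origin at the centre of its underside. Not to be moved.
- hexkey: Bystander: L-shaped steel hex key, 8 mm thick, legs 110 and 35 mm, lying on the bench beyond the plate on the right; origin at the middle of the long leg, at bench height. Not to be moved.
- regulator: Bystander: compressed-air filter regulator with a small gauge, about 45 mm square (70 mm over its ports), 108 mm high, standing on the bench beyond the plate on the left; origin at the centre of its underside. Not to be moved.
Things that resemble listed ones, but are neither listed nor needed, are in the scene too. Leave any black or green look-alike of the shaft alone.

How it is judged:
By the outcome, as a careful person would: the job done as asked, in the order asked, and still so for the second after the job is handed in, with the robot touching nothing.
It also fails if it takes over 51 s, if anything falls off the work surface, if the arm or the gripper's body presses on something with over 40 N, if the wrist force passes 120 N, or if a joint passes its speed limit or range.

### The arm

A 6-joint arm with a two-finger parallel gripper is mounted at the origin on the work surface. World frame = base frame: x ahead of the robot, y to its left, z up, the work surface at z = 0. Lengths are in m, angles in rad, forces in N, time in s.
With the tool pointing down it reaches from about 0.35 to 0.875 m from the base axis. Payload 4.2 kg.
Tool frame: the origin (TCP) lies midway between the tips of the shut fingers; the grasp point (between the pads) lies 19 mm behind it; z points along the fingers, y is the direction in which the jaws open and shut (so a half turn about z gives the same grasp; the last joint's range is limited). The gripper opens to 87 mm and grips with 3 to 60 N. Pads are 19 mm wide; open, the fingers measure 117 mm over their backs; the gripper's body (75 mm by 190 mm) begins 51 mm behind the grasp point.
Start: joints at [1.504, 0.385, 0.008, 0, -1.194, -0.259], TCP at [0.2, 0.592, 0.223] pointing down, gripper open.
Joint ranges: [-3.14, 3.14], [-1.21, 2.06], [-1.07, 1.41], [-3.16, 2.05], [-2.99, -0.16], [-3.1, 3.1]. Speed limits (rad/s): [2.79, 2.79, 3.14, 3.14, 3.14, 3.14].

### API

Orientations are given as a unit quaternion [x, y, z, w].
In Python, from station import r gives the robot as it stands.
- The arm moves only by the shell command python3 -m jog 'ROWS' [OPENING]. ROWS is JSON, a list of rows, each an object with "travel": the shift along the tool's x, y, z in mm, a list of three; "delta_rot": the turn, a rotation vector about the tool's x, y, z in rad, a list of three. A call has 1 to 12 rows; each row is the pose to reach, as a shift and turn from the pose measured when the call began, along the tool's axes at that moment; what a row does not reach only later rows make up. A row lasts 1/10 s, in which the tool goes at most 50 mm and 8.59 degrees, less where a joint would pass 70% of its speed; a pose out of reach is approached as far as the arm can. A call with a gripper value outside its range is refused whole. OPENING is the finger opening in mm, from 0 to 87, set as the call begins (- or left out, the last holds). The fingers move at their own pace and stop on an object; the grip force is fixed at half the most. Time passes only in rows, so rows that repeat a pose let the fingers close. It gives the time, the measured TCP pose, the force and the opening at its end, in the units of the state.
- r.get_obs(): the state, without advancing time (a new reading comes with each control period).
- r.grab_frame(name): name is "scene" or "top" or "wrist"; returns the picture (400x640x3 uint8, red, green, blue); there is no depth.
- r.get_calibration(name): a dict with "mtx" (3x3 intrinsics, pixels), "k1" (the pictures are not rectified: a ray, as slopes to the right and down, at radius r is drawn at 1 + k1 r^2 times it, then the intrinsics apply), "rvec" (rotation vector, rad) and "tvec" (3), from world to camera coordinates, as OpenCV has them. Camera axes: x right, y down, z forward; pixel columns grow to the right and rows downward; lengths in m; the calibration is good to about 2 mm. A picture is of the moment at which its call begins: read the wrist's pose just before it. get_calibration takes no time and is no camera call; for the wrist camera it gives the pose at the moment of the call.
- r.close_job(): hands the job in, once; it reports no verdict.
The state is a dict: "t": time; "qpos": joint angles; "joint_velocities": joint speeds; "effort": joint torques, N m; "tcp_pos": TCP position; "tcp_rot": TCP orientation; "force": force on the tool from outside, world axes, zero at the start; "wrist_torque": the same for the moment, N m; "opening": finger opening in m.
Only numpy, scipy, OpenCV 4.12 (cv2) and the standard library are available. Lean on these libraries where they do the work, as an engineer would, in place of code of your own. Each camera call takes 0.05 s, during which the arm holds its last target. There are 200 camera calls.

## Working session

There is one attempt and no reset: what is moved stays moved. The work goes in short steps, Python scripts to look and compute and a shell command to move; the robot and the scene stay as the last step left them, time stands still between calls to the robot, and variables do not carry over. Pictures are saved under pics/ and viewed, on a budget of 10 in all, crops included, one or two more only if the job needs it, and the job is handed in when it is done.

```bash
mkdir -p pics; ls; cat > h.py <<'E'
import numpy as np, cv2
from station import r
def ray(n,uv):
    c=r.get_calibration(n);R=cv2.Rodrigues(np.array(c['rvec'],float))[0];t=np.array(c['tvec'],float).ravel()
    K=np.array(c['mtx']);s=np.array([(uv[0]-K[0,2])/K[0,0],(uv[1]-K[1,2])/K[1,1]]);d=s.copy()
    for _ in range(20): d=s/(1+c['k1']*(d@d))
    return -R.T@t, R.T@np.array([d[0],d[1],1.])
def at(n,uv,z):
    o,d=ray(n,uv);return o+d*(z-o[2])/d[2]
def px(n,P):
    c=r.get_calibration(n);R=cv2.Rodrigues(np.array(c['rvec'],float))[0];t=np.array(c['tvec'],float).ravel()
    p=R@np.array(P)+t;d=p[:2]/p[2];d=d*(1+c['k1']*(d@d));K=np.array(c['mtx']);return np.array([K[0,0]*d[0]+K[0,2],K[1,1]*d[1]+K[1,2]])
E
python3 - <<'E'
from h import *
o=r.get_obs();print(o)
for n in('top','scene'):
    im=r.grab_frame(n);cv2.imwrite(f'pics/{n}0.png',im[:,:,::-1]);print(n,ray(n,(320,200)))
E
```

```text
pics
{'t': 0.0, 'qpos': array([ 1.50360190e+00,  3.85594261e-01,  6.63754662e-03, -5.14070309e-04,
       -1.19401924e+00, -2.58597707e-01]), 'joint_velocities': array([-0.00040031,  0.00046926,  0.00029124,  0.00012255, -0.00087791,
       -0.00044084]), 'effort': array([ 9.96076560e-04, -3.90672147e+01,  1.87403798e+01,  4.21970129e+00,
        1.09106980e-02, -1.95507823e-04]), 'tcp_pos': array([0.19982392, 0.59155786, 0.22143921]), 'tcp_rot': array([ 9.86745750e-01, -1.62270085e-01, -1.33671158e-04,  1.10765636e-03]), 'force': array([-0.19218321,  0.36773423,  0.27118703]), 'wrist_torque': array([-0.00920322,  0.00827736,  0.00384908]), 'opening': 0.08708189443362008}
top (array([ 0.40003165, -0.00349111,  0.85036844]), array([ 0.20032993, -0.01724039, -0.97970312]))
scene (array([0.93963138, 0.03536082, 0.70335737]), array([-0.50777343, -0.05342228, -0.85983579]))
```

View pics/top0.png

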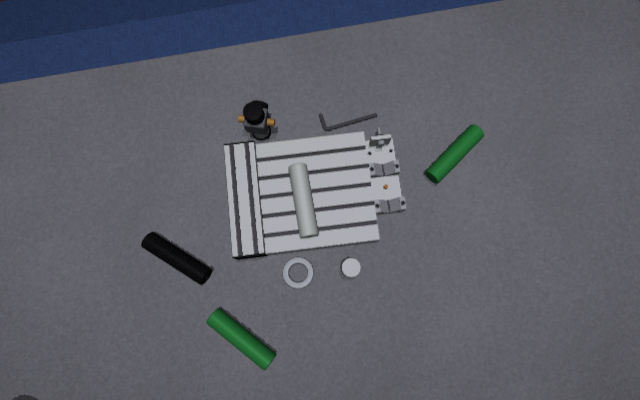

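View pics/scene0.png

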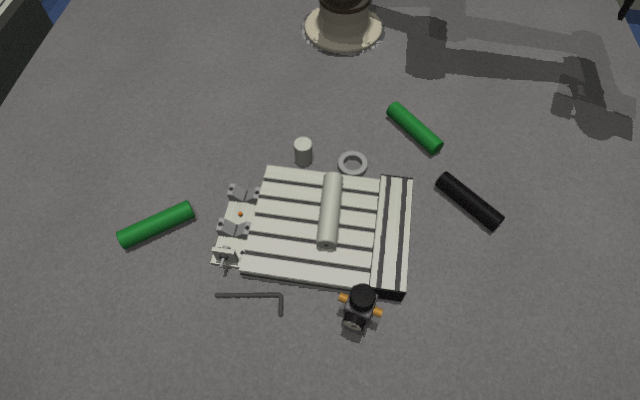

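The nest is on the right (−y) with its stop near top-view (379,140). The bar lies at about (303,200) and the bumper is on the left. I'll enlarge both views for accurate points.

```bash
python3 - <<'E'
import cv2
a=cv2.imread('pics/top0.png')[120:270,220:420];cv2.imwrite('pics/topc.png',cv2.resize(a,None,fx=4,fy=4,interpolation=cv2.INTER_CUBIC))
a=cv2.imread('pics/scene0.png')[150:300,205:405];cv2.imwrite('pics/scc.png',cv2.resize(a,None,fx=4,fy=4,interpolation=cv2.INTER_CUBIC))
E
```

```text
(no output)
```

View pics/topc.png

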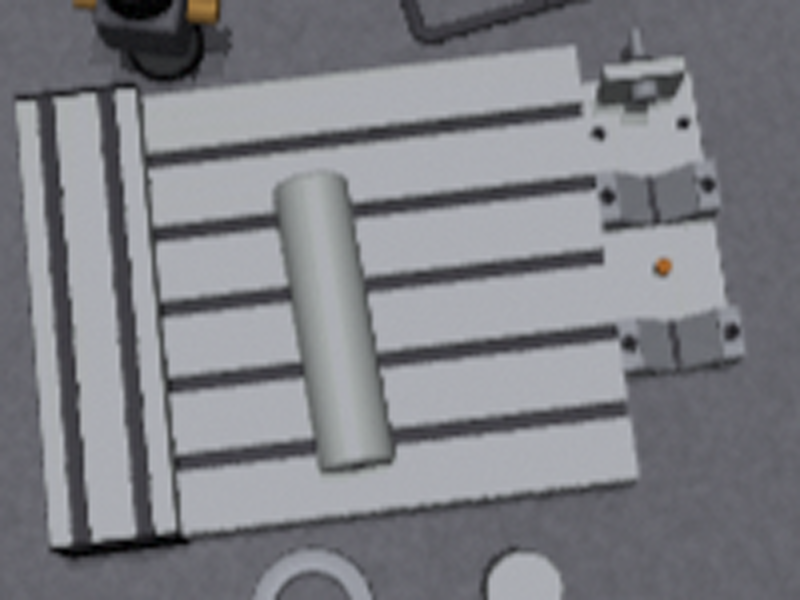

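View pics/scc.png

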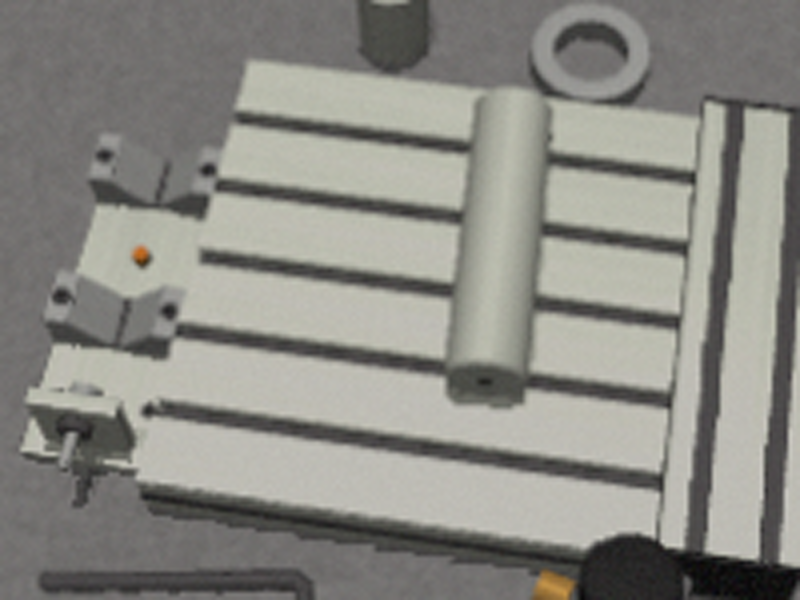

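```bash
cat > m.py <<'E'
from h import *
T=lambda u,v,z: at('top',(220+(u+.5)/4-.5,120+(v+.5)/4-.5),z)
S=lambda u,v,z: at('scene',(205+(u+.5)/4-.5,150+(v+.5)/4-.5),z)
E
python3 - <<'E'
from m import *
np.set_printoptions(precision=4,suppress=True)
P={'FR':(T(577,45,.03),S(140,487,.03)),'NR':(T(637,478,.03),S(247,60,.03)),'NL':(T(182,535,.03),S(697,115,.03)),
'orange':(T(662,267,.008),S(141,256,.008)),
'Vn_near':(T(677,365,.01),S(160,203,.01)),'Vf_near':(T(657,222,.01),),'Vf_far':(T(650,178,.01),S(122,345,.01)),
'Vn_far':(T(668,322,.01),)}
for k,v in P.items(): print(k,*[x*1000 for x in v])
F,N=[(P[k][0]+P[k][1])/2 for k in('FR','NR')]
print('yaw',np.arctan2(*(F-N)[[1,0]]),'len',np.linalg.norm(F-N))
L=(P['NL'][0]+P['NL'][1])/2;print('w',np.linalg.norm(L-N))
# bar: silhouette sampling
def hull(n,x,y,a):
    t=np.linspace(0,2*np.pi,40);pts=[]
    for s in(-.07,.07):
        for q in t:
            l=np.array([s,.018*np.cos(q)]);pts.append(px(n,(x+l[0]*np.cos(a)-l[1]*np.sin(a),y+l[0]*np.sin(a)+l[1]*np.cos(a),.048+.018*np.sin(q))))
    return cv2.convexHull(np.float32(pts))
obs={'top':[(275,190),(287,290),(305,390),(320,462),(345,178),(362,265),(378,365),(392,450),(310,171),(355,470)],
'scene':[(475,110),(466,200),(457,290),(447,370),(551,110),(545,200),(535,300),(526,375),(515,88),(487,406)]}
off={'top':(220,120),'scene':(205,150)}
def res(p,ns=('top','scene')):
    o=[]
    for n in ns:
        h=hull(n,*p)
        for u in obs[n]: o.append(cv2.pointPolygonTest(h,((u[0]+.5)/4-.5+off[n][0],(u[1]+.5)/4-.5+off[n][1]),True))
    return o
from scipy.optimize import least_squares
for ns in(('top','scene'),('top',),('scene',)):
    s=least_squares(res,[.5,.03,.1],args=(ns,),diff_step=1e-3,x_scale=[.1,.1,.1]);print(ns,s.x,np.sqrt(np.mean(s.fun**2)))
E
```

```text
FR [ 691.8372 -130.5465   30.    ] [ 694.423  -127.6145   30.    ]
NR [ 471.8775 -115.2064   30.    ] [ 472.4385 -118.163    30.    ]
NL [484.7279 103.4379  30.    ] [483.5091 100.3521  30.    ]
orange [ 575.8989 -152.5696    8.    ] [ 573.0852 -154.5208    8.    ]
Vn_near [ 525.1221 -149.0843   10.    ] [ 544.8571 -150.5017   10.    ]
Vf_near [ 598.8354 -154.6159   10.    ]
Vf_far [ 622.116  -155.9323   10.    ] [ 620.4936 -153.7233   10.    ]
Vn_far [ 547.292  -149.2616   10.    ]
yaw -0.056037738221713894 len 0.22131949368235598
w 0.2189067586955178Traceback (most recent call last):
  File "<stdin>", line 29, in <module>
    return func(*args, **kwargs)
    result = trf(vector_fun.fun, vector_fun.jac, x0, f0, J0, lb, ub, ftol, xtol,
                 gtol, max_nfev, x_scale, loss_function, tr_solver,
                 tr_options.copy(), verbose, callback=callback_wrapped)
    return trf_no_bounds(
        fun, jac, x0, f0, J0, ftol, xtol, gtol, max_nfev, x_scale,
        loss_function, tr_solver, tr_options, verbose, callback=callback)
    J = jac(x)
    self._update_jac()
    ~~~~~
[... 563 characters left out ...]
                  mf)
                             ^^^
    df = [f_eval - f0 for f_eval in f_evals]
                                    ^^^^^^^
    f = np.atleast_1d(self.fun(x, *self.args, **self.kwargs))
                      ~~~~~~~~^^^^^^^^^^^^^^^^^^^^^^^^^^^^^^
    return np.atleast_1d(self.fun(x))
                         ~~~~~~~~^^^
    return self.f(x, *self.args, **self.kwargs)
           ~~~~~~^^^^^^^^^^^^^^^^^^^^^^^^^^^^^^
  File "<stdin>", line 24, in res
  File "<stdin>", line 16, in hull
  File "h.py", line 11, in px
    c=r.get_calibration(n);R=cv2.Rodrigues(np.array(c['rvec'],float))[0];t=np.array(c['tvec'],float).ravel()
ValueError: time passes only in moves, steps and waits
```

```bash
sed -i 's/r.get_calibration(n)/cal(n)/; s/^def ray/_c={}\ndef cal(n):\n    if n=="wrist": return r.get_calibration(n)\n    if n not in _c:_c[n]=r.get_calibration(n)\n    return _c[n]\ndef ray/' h.py
sed -i '/    return _c\[n\]/!b' h.py
python3 - <<'E'
s=open('h.py').read()
open('h.py','w').write(s)
E
cat >> h.py <<'E'
def hull(n,x,y,a,zc=.048):
    pts=[]
    for s in(-.07,.07):
        for q in np.linspace(0,2*np.pi,40):
            c=.018*np.cos(q);pts.append(px(n,(x+s*np.cos(a)-c*np.sin(a),y+s*np.sin(a)+c*np.cos(a),zc+.018*np.sin(q))))
    return cv2.convexHull(np.float32(pts))
E
grep -n 'cal(n)' h.py; sed -i 's/_c\[n\]=cal(n)/_c[n]=r.get_calibration(n)/;s/"wrist": return cal(n)/"wrist": return r.get_calibration(n)/' h.py
python3 - <<'E'
from h import *
from scipy.optimize import least_squares
obs={'top':[(275,190),(287,290),(305,390),(320,462),(345,178),(362,265),(378,365),(392,450),(310,171),(355,470)],
'scene':[(475,110),(466,200),(457,290),(447,370),(551,110),(545,200),(535,300),(526,375),(515,88),(487,406)]}
off={'top':(220,120),'scene':(205,150)}
def res(p,ns):
    o=[]
    for n in ns:
        h=hull(n,*p)
        for u in obs[n]: o.append(cv2.pointPolygonTest(h,((u[0]+.5)/4-.5+off[n][0],(u[1]+.5)/4-.5+off[n][1]),True))
    return o
for ns in(('top','scene'),('top',),('scene',)):
    s=least_squares(res,[.58,.01,.05],args=(ns,),diff_step=1e-2);print(ns,s.x,np.sqrt(np.mean(s.fun**2)))
E
```

```text
4:def cal(n):
9:    c=cal(n);R=cv2.Rodrigues(np.array(c['rvec'],float))[0];t=np.array(c['tvec'],float).ravel()
16:    c=cal(n);R=cv2.Rodrigues(np.array(c['rvec'],float))[0];t=np.array(c['tvec'],float).ravel()
('top', 'scene') [ 0.57159443  0.01430715 -0.00536585] 0.5200920399037996
('top',) [ 0.57060087  0.01470257 -0.00788485] 0.35293517578181327
('scene',) [ 0.57230659  0.01396585 -0.0026262 ] 0.4811464029201389
```

```bash
cat >> h.py <<'E'
from scipy.spatial.transform import Rotation as Ro
NY=-.055; N0=np.array([.581,-.153])
nx=np.array([np.cos(NY),np.sin(NY)]);ny=np.array([-nx[1],nx[0]])
def go(P,yaw=None):
    o=r.get_obs();R=Ro.from_quat(o['tcp_rot'])
    d=R.inv().apply(np.array(P)-o['tcp_pos'])*1000
    T=Ro.from_matrix(np.column_stack([np.r_[-ny,0],np.r_[-nx,0],[0,0,-1]]))  # tool x->-ny, y->-nx
    print('t',o['t'],'tcp',o['tcp_pos'].round(4),'travel',d.round(1),'rot',(R.inv()*T).as_rotvec().round(3),'F',o['force'].round(1),'nest',((o['tcp_pos'][:2]-N0)@np.c_[nx,ny]*1000).round(1))
E
python3 -c "
from h import *
go((.565,.057,.15))
print(at('top',(257,133),.0),at('top',(350,268),.05),at('top',(298,273),.015))
s=lambda u,v,z: at('top',(220+(u+.5)/4-.5,120+(v+.5)/4-.5),z)
print(s(645,88,.0355), s(662,78,.05))"
```

```text
t 0.1 tcp [0.1999 0.5916 0.2216] travel [517.1 389.4  72.4] rot [ 2.0e-03 -1.0e-03  1.3e+00] F [ 0.   0.2 -0.3] nest [-421.5  722.5]
[0.73888113 0.08566766 0.        ] [ 0.42758809 -0.04912662  0.05      ] [0.43765585 0.0489719  0.015     ]
[ 0.66146557 -0.15852545  0.0355    ] [ 0.66032745 -0.16502511  0.05      ]
```

```bash
python3 -m jog '[{"travel":[40,30,5],"delta_rot":[0,0,0.1]},{"travel":[517,389,72],"delta_rot":[0,0,1.3]},{"travel":[517,389,72],"delta_rot":[0,0,1.3]},{"travel":[517,389,72],"delta_rot":[0,0,1.3]},{"travel":[517,389,72],"delta_rot":[0,0,1.3]},{"travel":[517,389,72],"delta_rot":[0,0,1.3]},{"travel":[517,389,72],"delta_rot":[0,0,1.3]},{"travel":[517,389,72],"delta_rot":[0,0,1.3]},{"travel":[517,389,72],"delta_rot":[0,0,1.3]},{"travel":[517,389,72],"delta_rot":[0,0,1.3]},{"travel":[517,389,72],"delta_rot":[0,0,1.3]},{"travel":[517,389,72],"delta_rot":[0,0,1.3]}]' 87; python3 -c "
from h import *
go((.565,.057,.15))"
```

```text
t: 1.3
tcp_pos: [0.5368, 0.0977, 0.1556]
tcp_rot: [-0.687, 0.726, -0.0, -0.001]
force: [0.2, 0.6, -0.6]
opening: 0.0873
t 1.3 tcp [0.5368 0.0977 0.1556] travel [ 39.1 -30.4   5.7] rot [ 0.001 -0.002 -0.   ] F [ 0.2  0.6 -0.6] nest [-57.9 247.9]
```

```bash
python3 -m jog '[{"travel":[39,-30,10],"delta_rot":[0,0,0]},{"travel":[39,-30,20],"delta_rot":[0,0,0]},{"travel":[39,-30,45],"delta_rot":[0,0,0]},{"travel":[39,-30,75],"delta_rot":[0,0,0]},{"travel":[39,-30,100],"delta_rot":[0,0,0]},{"travel":[39,-30,112],"delta_rot":[0,0,0]},{"travel":[39,-30,117],"delta_rot":[0,0,0]},{"travel":[39,-30,117],"delta_rot":[0,0,0]},{"travel":[39,-30,117],"delta_rot":[0,0,0]}]'; python3 -c "
from h import *
go((.565,.044,.038))
for n in('top','scene'):
    im=r.grab_frame(n);cv2.imwrite(f'pics/{n}1.png',im[:,:,::-1])
a=cv2.imread('pics/scene1.png')[150:300,205:405];cv2.imwrite('pics/s1.png',cv2.resize(a,None,fx=4,fy=4))"
```

```text
t: 2.2
tcp_pos: [0.5654, 0.0574, 0.0398]
tcp_rot: [-0.688, 0.726, -0.001, -0.0]
force: [0.8, 0.1, 0.3]
opening: 0.087
t 2.2 tcp [0.5654 0.0574 0.0398] travel [13.3 -0.4  1.8] rot [-0.001 -0.001  0.001] F [0.8 0.1 0.3] nest [-27.2 209.2]
```

View pics/s1.png

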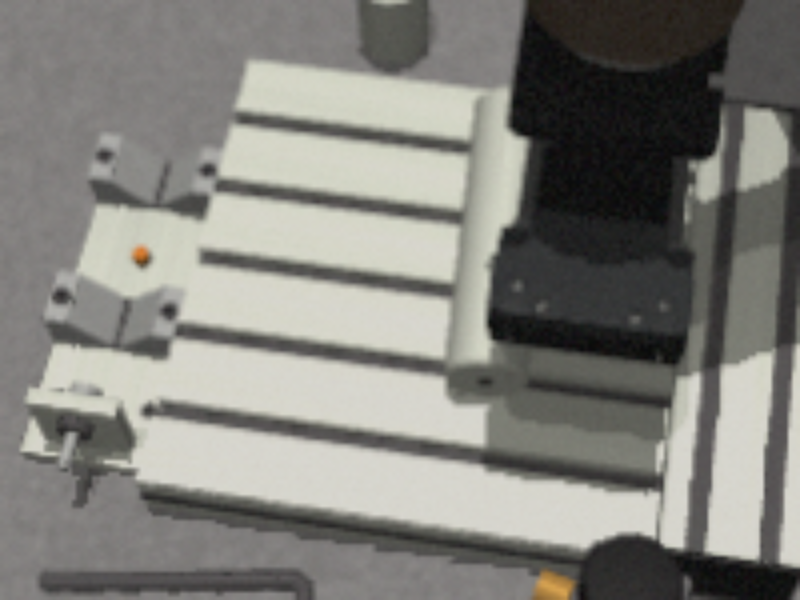

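The bar is undisturbed (far end still at crop (485,385)), and the open fingers stand behind its left side. Starting the roll.

```bash
python3 -m jog '[{"travel":[5,0,0],"delta_rot":[0,0,0]},{"travel":[9,0,1],"delta_rot":[0,0,0]},{"travel":[12,0,1],"delta_rot":[0,0,0]},{"travel":[15,0,1],"delta_rot":[0,0,0]},{"travel":[18,0,1],"delta_rot":[0,0,0]},{"travel":[22,0,1],"delta_rot":[0,0,0]},{"travel":[26,0,1],"delta_rot":[0,0,0]},{"travel":[31,0,1],"delta_rot":[0,0,0]},{"travel":[36,0,1],"delta_rot":[0,0,0]},{"travel":[41,0,1],"delta_rot":[0,0,0]},{"travel":[46,0,1],"delta_rot":[0,0,0]},{"travel":[50,0,1],"delta_rot":[0,0,0]}]'; python3 -c "
from h import *
go((.565,.044,.038))
for n in('top','scene'):
    im=r.grab_frame(n);cv2.imwrite(f'pics/{n}2.png',im[:,:,::-1])
a=cv2.imread('pics/scene2.png')[150:300,205:405];cv2.imwrite('pics/s2.png',cv2.resize(a,None,fx=4,fy=4))"
```

```text
t: 3.5
tcp_pos: [0.5625, 0.0068, 0.039]
tcp_rot: [-0.687, 0.726, -0.001, 0.0]
force: [-1.1, -0.3, -0.5]
opening: 0.0872
t 3.5 tcp [0.5625 0.0068 0.039 ] travel [-37.3  -0.4   0.9] rot [-0.001 -0.001 -0.   ] F [-1.1 -0.3 -0.5] nest [-27.2 158.6]
```

View pics/s2.png

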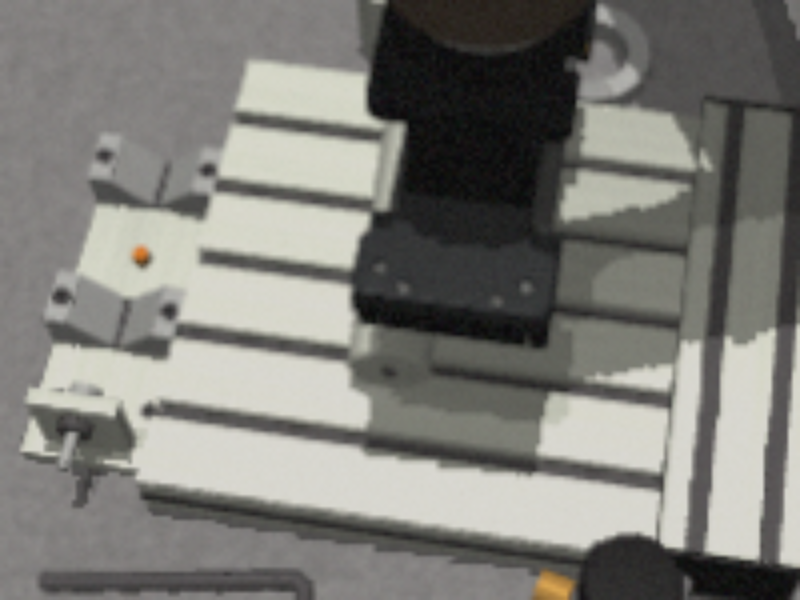

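The bar rolls with the fingers and stays square to them; its far-end centre is now at crop (390,371). I'll convert that to nest coordinates.

```bash
python3 -c "
from m import *
f=lambda p:((p[:2]-N0)@np.c_[nx,ny]*1000).round(1)
for p in[(487,382),(390,371)]:print(f(S(*p,.048)))
print('stop/button scene',f(S(82,388,.0355)), 'bracket top near edge mid', f(S(78,395,.05)))"
```

```text
[ 49.5 170.1]
[ 50.7 128.7]
stop/button scene [73.6 -3. ] bracket top near edge mid [82.9  0.7]
```

```bash
python3 -m jog '[{"travel":[5,0,0],"delta_rot":[0,0,0]},{"travel":[11,0,0],"delta_rot":[0,0,0]},{"travel":[17,0,0],"delta_rot":[0,0,0]},{"travel":[23,0,0],"delta_rot":[0,0,0]},{"travel":[29,0,0],"delta_rot":[0,0,0]},{"travel":[35,0,0],"delta_rot":[0,0,0]},{"travel":[41,0,0],"delta_rot":[0,0,0]},{"travel":[47,0,0],"delta_rot":[0,0,0]},{"travel":[53,0,0],"delta_rot":[0,0,0]},{"travel":[59,0,0],"delta_rot":[0,0,0]},{"travel":[65,0,0],"delta_rot":[0,0,0]},{"travel":[70,0,0],"delta_rot":[0,0,0]}]'
python3 -m jog '[{"travel":[4,0,0],"delta_rot":[0,0,0]},{"travel":[8,0,0],"delta_rot":[0,0,0]},{"travel":[12,0,0],"delta_rot":[0,0,0]},{"travel":[16,0,0],"delta_rot":[0,0,0]},{"travel":[20,0,0],"delta_rot":[0,0,0]},{"travel":[24,0,0],"delta_rot":[0,0,0]},{"travel":[28,0,0],"delta_rot":[0,0,0]},{"travel":[32,0,0],"delta_rot":[0,0,0]},{"travel":[36,0,0],"delta_rot":[0,0,0]},{"travel":[39,0,0],"delta_rot":[0,0,0]},{"travel":[42,0,0],"delta_rot":[0,0,0]},{"travel":[44,0,0],"delta_rot":[0,0,0]}]'
 python3 -c "
from h import *
go((.565,.044,.038))
for n in('top','scene'):
    im=r.grab_frame(n);cv2.imwrite(f'pics/{n}3.png',im[:,:,::-1])
a=cv2.imread('pics/scene3.png')[150:300,205:405];cv2.imwrite('pics/s3.png',cv2.resize(a,None,fx=4,fy=4))"
```

```text
t: 4.8
tcp_pos: [0.5585, -0.0637, 0.039]
tcp_rot: [-0.687, 0.727, -0.001, -0.0]
force: [-0.6, -0.0, 0.3]
opening: 0.0868
t: 6.0
tcp_pos: [0.556, -0.1079, 0.0391]
tcp_rot: [-0.687, 0.727, -0.001, -0.0]
force: [0.4, -0.4, -0.2]
opening: 0.0871
t 6.0 tcp [ 0.556  -0.1079  0.0391] travel [-152.2   -0.5    0.9] rot [-0.001 -0.001 -0.001] F [ 0.4 -0.4 -0.2] nest [-27.5  43.6]
```

View pics/s3.png

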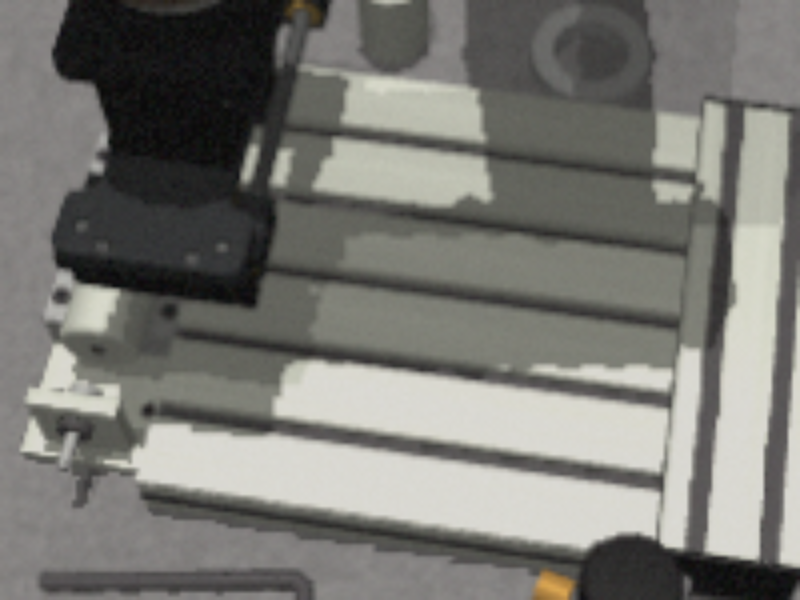

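The far end sits between the V shoulders at crop (97,348) and looks dropped in. I'll back off, rise, close the fingers and move in front of the near end, then check.

```bash
python3 -c "
from m import *
print('farend',(S(97,348,.0355)[:2]-N0)@np.c_[nx,ny]*1000)"
python3 -m jog '[{"travel":[-6,0,0],"delta_rot":[0,0,0]},{"travel":[-12,0,-10],"delta_rot":[0,0,0]},{"travel":[-15,0,-40],"delta_rot":[0,0,0]},{"travel":[-15,0,-70],"delta_rot":[0,0,0]},{"travel":[-5,40,-70],"delta_rot":[0,0,0]},{"travel":[10,70,-70],"delta_rot":[0,0,0]},{"travel":[43,90,-70],"delta_rot":[0,0,0]},{"travel":[43,90,-70],"delta_rot":[0,0,0]},{"travel":[43,90,-70],"delta_rot":[0,0,0]},{"travel":[43,90,-70],"delta_rot":[0,0,0]}]' 0
 python3 -c "
from h import *
t=N0-.122*nx
go((t[0],t[1],.026))
for n in('top','scene'):
    im=r.grab_frame(n);cv2.imwrite(f'pics/{n}4.png',im[:,:,::-1])
a=cv2.imread('pics/scene4.png')[150:290,185:285];b=cv2.imread('pics/top4.png')[120:260,330:430];cv2.imwrite('pics/s4.png',cv2.resize(np.hstack([a,b]),None,fx=4,fy=4))"
```

```text
farend [53.93381937 -1.48446025]
t: 7.1
tcp_pos: [0.4646, -0.1452, 0.1096]
tcp_rot: [-0.687, 0.726, -0.001, 0.001]
force: [0.3, 0.1, 0.1]
opening: 0.0151
t 7.1 tcp [ 0.4646 -0.1452  0.1096] travel [ 1.3  5.6 83.6] rot [-0.003 -0.001 -0.   ] F [0.3 0.1 0.1] nest [-116.6    1.4]
```

View pics/s4.png

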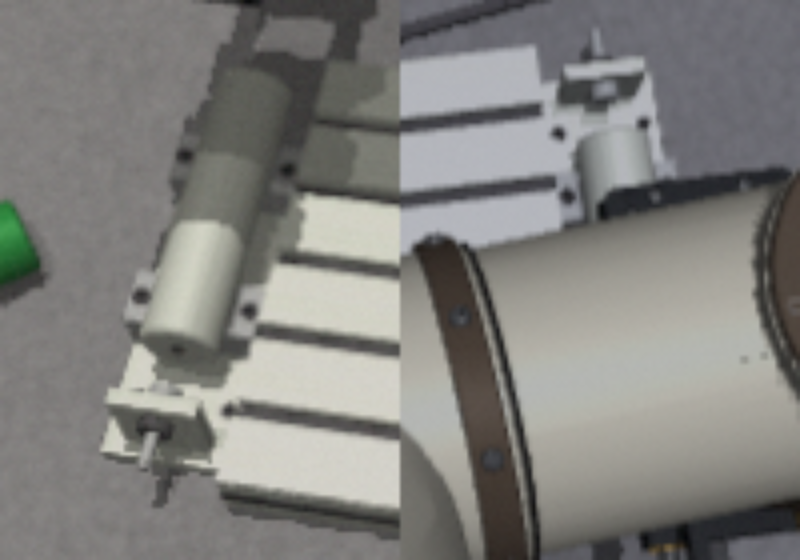

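The bar is seated in both V-blocks, with its far end at (178,348) and the stop beyond it. Descending in front of the near end.

```bash
python3 -m jog '[{"travel":[1.5,6,5],"delta_rot":[0,0,0]},{"travel":[1.5,6,25],"delta_rot":[0,0,0]},{"travel":[1.5,6,50],"delta_rot":[0,0,0]},{"travel":[1.5,6,70],"delta_rot":[0,0,0]},{"travel":[1.5,6,80],"delta_rot":[0,0,0]},{"travel":[1.5,6,83],"delta_rot":[0,0,0]},{"travel":[1.5,6,83],"delta_rot":[0,0,0]},{"travel":[1.5,6,83],"delta_rot":[0,0,0]}]' 0
python3 -m jog '[{"travel":[0,-3,0],"delta_rot":[0,0,0]},{"travel":[0,-6,0],"delta_rot":[0,0,0]},{"travel":[0,-9,0],"delta_rot":[0,0,0]},{"travel":[0,-12,0],"delta_rot":[0,0,0]},{"travel":[0,-14,0],"delta_rot":[0,0,0]},{"travel":[0,-16,0],"delta_rot":[0,0,0]},{"travel":[0,-18,0],"delta_rot":[0,0,0]},{"travel":[0,-20,0],"delta_rot":[0,0,0]},{"travel":[0,-22,0],"delta_rot":[0,0,0]},{"travel":[0,-24,0],"delta_rot":[0,0,0]},{"travel":[0,-26,0],"delta_rot":[0,0,0]},{"travel":[0,-28,0],"delta_rot":[0,0,0]}]'
 python3 -c "
from h import *
go(np.r_[N0,.026])"
```

```text
t: 8.0
tcp_pos: [0.4593, -0.1463, 0.0269]
tcp_rot: [-0.688, 0.726, -0.002, 0.001]
force: [0.1, 0.2, -0.5]
opening: 0.0005
t: 9.2
tcp_pos: [0.486, -0.1478, 0.0267]
tcp_rot: [-0.687, 0.726, -0.001, -0.0]
force: [-2.9, 0.6, 1.9]
opening: 0.0008
t 9.2 tcp [ 0.486  -0.1478  0.0267] travel [ -0.1 -95.2   0.8] rot [-0.    -0.001 -0.   ] F [-2.9  0.6  1.9] nest [-95.2  -0.1]
```

```bash
python3 -m jog '[{"travel":[0,-1,0],"delta_rot":[0,0,0]},{"travel":[0,-2,0],"delta_rot":[0,0,0]},{"travel":[0,-3,0],"delta_rot":[0,0,0]},{"travel":[0,-4,0],"delta_rot":[0,0,0]},{"travel":[0,-5,0],"delta_rot":[0,0,0]},{"travel":[0,-6,0],"delta_rot":[0,0,0]},{"travel":[0,-7,0],"delta_rot":[0,0,0]},{"travel":[0,-8,0],"delta_rot":[0,0,0]},{"travel":[0,-9,0],"delta_rot":[0,0,0]},{"travel":[0,-10,0],"delta_rot":[0,0,0]}]'
 python3 -c "
from h import *
go(np.r_[N0,.026])
for n in('top','scene'):
    im=r.grab_frame(n);cv2.imwrite(f'pics/{n}5.png',im[:,:,::-1])
a=cv2.imread('pics/scene5.png')[150:290,185:285];b=cv2.imread('pics/top5.png')[120:260,330:430];cv2.imwrite('pics/s5.png',cv2.resize(np.hstack([a,b]),None,fx=4,fy=4))"
```

```text
t: 10.2
tcp_pos: [0.496, -0.1484, 0.0267]
tcp_rot: [-0.687, 0.726, -0.001, -0.0]
force: [-2.0, -0.3, 1.8]
opening: 0.0006
t 10.2 tcp [ 0.496  -0.1484  0.0267] travel [ -0.1 -85.1   0.8] rot [-0.    -0.001  0.   ] F [-2.  -0.3  1.8] nest [-85.1  -0.1]
```

View pics/s5.png

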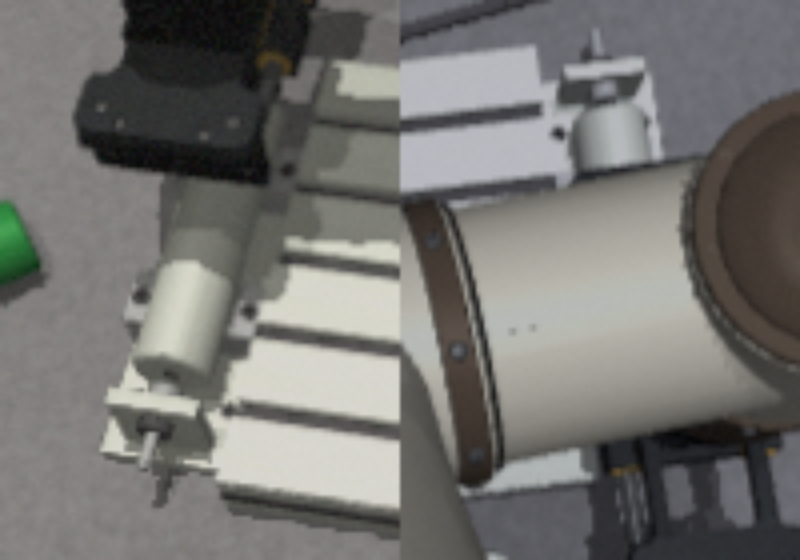

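The far end is now close to the button (near (165,378)), with a few mm still to go. I'll creep forward and watch the force.

```bash
python3 -m jog '[{"travel":[0,-0.5,0],"delta_rot":[0,0,0]},{"travel":[0,-1,0],"delta_rot":[0,0,0]},{"travel":[0,-1.5,0],"delta_rot":[0,0,0]},{"travel":[0,-2,0],"delta_rot":[0,0,0]},{"travel":[0,-2.5,0],"delta_rot":[0,0,0]},{"travel":[0,-3,0],"delta_rot":[0,0,0]}]'
```

```text
t: 10.9
tcp_pos: [0.4993, -0.1485, 0.0268]
tcp_rot: [-0.687, 0.726, -0.001, -0.0]
force: [-2.3, 0.5, 0.4]
opening: 0.0003
```

```bash
python3 -m jog '[{"travel":[0,-0.5,0],"delta_rot":[0,0,0]},{"travel":[0,-1,0],"delta_rot":[0,0,0]},{"travel":[0,-1.5,0],"delta_rot":[0,0,0]},{"travel":[0,-2,0],"delta_rot":[0,0,0]}]'
```

```text
t: 11.3
tcp_pos: [0.5013, -0.1487, 0.0268]
tcp_rot: [-0.687, 0.726, -0.001, -0.0]
force: [-1.8, 0.5, 1.6]
opening: 0.0005
```

```bash
python3 -m jog '[{"travel":[0,-0.5,0],"delta_rot":[0,0,0]},{"travel":[0,-1,0],"delta_rot":[0,0,0]},{"travel":[0,-1.5,0],"delta_rot":[0,0,0]}]'
```

```text
t: 11.6
tcp_pos: [0.5029, -0.1487, 0.0267]
tcp_rot: [-0.687, 0.726, -0.001, -0.0]
force: [-2.3, -0.8, 1.3]
opening: 0.0002
```

```bash
for i in 1; do python3 -m jog '[{"travel":[0,-0.5,0],"delta_rot":[0,0,0]},{"travel":[0,-1,0],"delta_rot":[0,0,0]},{"travel":[0,-1.5,0],"delta_rot":[0,0,0]}]'; done
```

```text
t: 11.9
tcp_pos: [0.5037, -0.1488, 0.0267]
tcp_rot: [-0.687, 0.726, -0.0, -0.001]
force: [-4.0, 0.1, 2.2]
opening: 0.0004
```

```bash
python3 -m jog '[{"travel":[0,-0.5,0],"delta_rot":[0,0,0]},{"travel":[0,-1,0],"delta_rot":[0,0,0]},{"travel":[0,-1,0],"delta_rot":[0,0,0]}]'
```

```text
t: 12.2
tcp_pos: [0.5037, -0.1488, 0.0267]
tcp_rot: [-0.687, 0.726, 0.001, -0.001]
force: [-4.7, 1.0, 4.2]
opening: 0.0003
```

```bash
python3 -m jog '[{"travel":[0,-1,0],"delta_rot":[0,0,0]},{"travel":[0,-2,0],"delta_rot":[0,0,0]},{"travel":[0,-3,0],"delta_rot":[0,0,0]},{"travel":[0,-3,0],"delta_rot":[0,0,0]}]'
```

```text
t: 12.6
tcp_pos: [0.5037, -0.1489, 0.0266]
tcp_rot: [-0.687, 0.727, 0.003, -0.004]
force: [-9.2, 2.4, 9.0]
opening: 0.0001
```

The tip is held at 0.5037 while the force climbs to 9 N, so the bar is against the stop. Backing straight off, rising and checking.

```bash
python3 -m jog '[{"travel":[0,2,0],"delta_rot":[0,0,0]},{"travel":[0,6,0],"delta_rot":[0,0,0]},{"travel":[0,14,0],"delta_rot":[0,0,0]},{"travel":[0,22,0],"delta_rot":[0,0,0]},{"travel":[0,25,-30],"delta_rot":[0,0,0]},{"travel":[0,30,-75],"delta_rot":[0,0,0]},{"travel":[0,50,-120],"delta_rot":[0,0,0]},{"travel":[-40,70,-150],"delta_rot":[0,0,0]},{"travel":[-90,70,-170],"delta_rot":[0,0,0]},{"travel":[-140,70,-170],"delta_rot":[0,0,0]},{"travel":[-190,70,-170],"delta_rot":[0,0,0]},{"travel":[-240,70,-170],"delta_rot":[0,0,0]}]'
python3 -m jog '[{"travel":[-40,0,0],"delta_rot":[0,0,0]},{"travel":[-80,0,0],"delta_rot":[0,0,0]},{"travel":[-120,0,0],"delta_rot":[0,0,0]},{"travel":[-150,0,0],"delta_rot":[0,0,0]},{"travel":[-150,0,0],"delta_rot":[0,0,0]},{"travel":[-150,0,0],"delta_rot":[0,0,0]}]'
 python3 -c "
from h import *
go(np.r_[N0,.026])
for n in('top','scene'):
    im=r.grab_frame(n);cv2.imwrite(f'pics/{n}6.png',im[:,:,::-1])
a=cv2.imread('pics/scene6.png')[150:290,185:285];b=cv2.imread('pics/top6.png')[120:260,330:430];cv2.imwrite('pics/s6.png',cv2.resize(np.hstack([a,b]),None,fx=4,fy=4))"
```

```text
t: 13.8
tcp_pos: [0.4479, 0.0898, 0.1976]
tcp_rot: [-0.687, 0.727, 0.003, -0.002]
force: [0.7, -1.5, -0.6]
opening: 0.0007
t: 14.4
tcp_pos: [0.4557, 0.2397, 0.1972]
tcp_rot: [-0.687, 0.726, 0.003, -0.003]
force: [0.0, 0.1, -0.1]
opening: 0.0007
t 14.4 tcp [0.4557 0.2397 0.1972] travel [ 385.2 -148.   170.1] rot [ 0.008 -0.     0.   ] F [ 0.   0.1 -0.1] nest [-146.7  385.2]
```

View pics/s6.png

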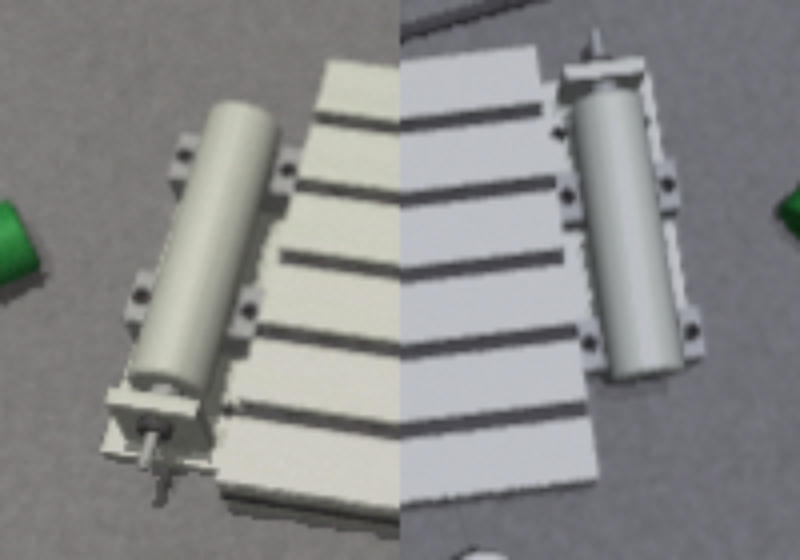

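View pics/scene6.png

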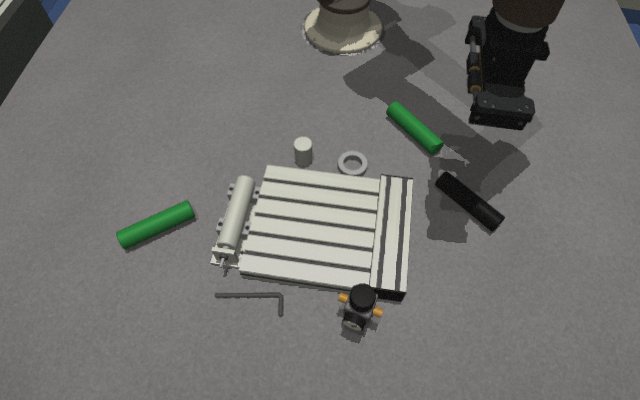

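The bar lies in both Vs with its far end at the button (crop (165,378)). The bystanders and look-alikes are at the same pixels as at the start. Handing in.

```bash
python3 -c "
from station import r
print(r.close_job())"
```

```text
the job is handed in; nothing more can be done
None
```

The shaft is lying in both V-blocks with its far end against the end stop, and I handed the job in at about 14.5 s of the 51 s allowed.

- **Rolling:** I rolled the bar about 165 mm across the plate with both open fingertips until it dropped into both Vs. It was never gripped.
- **End push:** I pushed it about 20 mm along the V with the closed fingertips. At the stop the tip stayed at x = 0.5037 m while the push force rose from about 2–3 N (sliding) to 9 N.
- **Last checks:** The final pictures show the bar seated in both blocks at the button. The collar, offcut, hex key, regulator and look-alike bars are at the same pixels as at the start, and the arm is well clear.
- **Disagreement:** The end-of-push position puts the stop about 2.5 mm further along than my camera estimate of the nest. That is close to the camera's calibration error, so I relied on the contact force.

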